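# Find the UV torch that still clicks

## Task

The three UV torches in the foam caddy have their cells out on the charger, so nothing lights: ease the tail buttons down gently, one torch at a time as it stands in the caddy, to feel which one still snaps over, without ever ramming a button hard onto its stop. Stand the torch that snaps in the empty cup beside the vise, lens end down and held until it rests fully home, then let go. Leave the torches whose buttons stay soft standing in the caddy, and leave everything else on the table where it is.

Things in the scene. Friction and masses are not known exactly. Their poses are not given: they have to be found in the camera images.
- caddy: Dark grey foam caddy, fixed, 100 mm (its x) by 235 mm (its y), 60 mm high, origin under its centre; torches 76 mm apart in a row along its y. Torches: alike, loose, metal barrel 26 mm wide, 120 mm long, about 150 g, lower 40 mm in a 29 mm hole. A slim tool stands midway between neighbours, so grip a torch from the caddy's +x and -x sides. One clicks, two are soft; which is which varies, unseen.
- left_button (a point): Measured place, on the caddy, of the left torch's button: centre of its top, 148 mm above the table; torch axis straight down from it (place good to 2 mm, does not follow a lifted torch). Black rubber, 16 mm wide, 8 mm proud of the tail, travel 6 mm. A good one stiffens to about 7 N in 3 mm, then snaps: falls to under half over the next 2 mm; a soft one only climbs, to 11 or 12 N at the stop.
- middle_button (a point): Measured place, on the caddy, of the middle torch's button: centre of its top, 148 mm above the table; torch axis straight down from it (place good to 2 mm, does not follow a lifted torch). Black rubber, 16 mm wide, 8 mm proud of the tail, travel 6 mm. A good one stiffens to about 7 N in 3 mm, then snaps: falls to under half over the next 2 mm; a soft one only climbs, to 11 or 12 N at the stop.
- right_button (a point): Measured place, on the caddy, of the right torch's button: centre of its top, 148 mm above the table; torch axis straight down from it (place good to 2 mm, does not follow a lifted torch). Black rubber, 16 mm wide, 8 mm proud of the tail, travel 6 mm. A good one stiffens to about 7 N in 3 mm, then snaps: falls to under half over the next 2 mm; a soft one only climbs, to 11 or 12 N at the stop.
- cup_floor (a point): Centre of the floor of the empty round steel torch cup, fixed, joined by a flat bar to the vise's foot. Floor 6 mm above the table, mouth 44 mm above the floor; bore 31 mm, flaring to 38 mm at the mouth; outside 54 mm. A torch standing home has its centre 60 mm above this point. The vise, 210 mm tall, stands 150 to 250 mm away on the cup's far right side as seen from the robot.
- bodkin_mid (a point): Bystander: brass bodkin, 10 mm handle with a needle upward, 88 mm long, standing loose in a small hole of the caddy; point 35 mm above its foot, its tip 48 mm above the caddy's top.
- dub_brush_mid (a point): Bystander: slim dubbing brush, 11 mm thick, 82 mm long, standing loose in a small hole of the caddy; point 35 mm above its foot, its top 42 mm above the caddy's top.
- spool_a_mid (a point): Bystander: small upright thread spool, 23 mm wide, 32 mm high, loose on the table; point half-way up.
- spool_b_mid (a point): Bystander: a second such spool, 23 mm wide, 32 mm high; point half-way up.
- resin_mid (a point): Bystander: small white resin bottle with a black cap, 32 mm wide, 62 mm high, loose, upright; point half-way up.
- scissors_mid (a point): Bystander: small steel scissors, about 130 mm long, lying flat on the table, loose; point at the pivot.

How it is judged:
By the outcome, as a careful person would: the job done as asked, in the order asked, and still so for the second after the job is handed in, with the robot touching nothing.
It also fails if it takes over 72 s, if anything falls off the work surface, if the arm or the gripper's body presses on something with over 40 N, if the wrist force passes 120 N, or if a joint passes its speed limit or range.

## Robot

A 7-joint arm with a two-finger parallel gripper is mounted at the origin on the work surface. World frame = base frame: x ahead of the robot, y to its left, z up, the work surface at z = 0. Lengths are in m, angles in rad, forces in N, time in s.
With the tool pointing down it reaches from about 0.425 to 1.025 m from the base axis. Payload 9.4 kg.
Tool frame: the origin (TCP) lies between the finger pads; the fingertips stand 19 mm ahead of it and the grasp point (between the pads) is the TCP; z points along the fingers, y is the direction in which the jaws open and shut (so a half turn about z gives the same grasp; the last joint's range is limited). The gripper opens to 93 mm and grips with 3 to 60 N. Pads are 15 mm wide; open, the fingers measure 128 mm over their backs; the gripper's body (75 mm by 188 mm) begins 65 mm behind the grasp point.
Start: joints at [1.08, 0.599, -0.003, 1.599, 0.002, 0.943, -0.08], TCP at [0.292, -0.664, 0.238] pointing down, gripper open.
Joint ranges: [-2.57, 2.57], [-0.35, 1.97], [-1.29, 1.29], [0.11, 2.56], [-1.05, 4.19], [0.11, 1.86], [-2.63, 2.63]. Speed limits (rad/s): [2.22, 2.22, 3.01, 3.01, 3.14, 3.14, 3.14].

## Interface

Orientations are given as [roll, pitch, yaw] about the fixed x, y, z axes, in that order (R = Rz(yaw) Ry(pitch) Rx(roll)).
In Python, from station import r gives the robot as it stands. The module is installed in compiled form; this text tells all that it offers.
- The arm moves only by the tool arm_command, never from a script. Its argument "commands" is a list of rows, each an object with "grip": the finger opening in mm, from 0 to 93; "xyz": the shift along the tool's x, y, z in mm, a list of three; "twist": the turn, a rotation vector about the tool's x, y, z in rad, a list of three. In form: [{"grip": grip, "xyz": [tx, ty, tz], "twist": [rx, ry, rz]}, ...]. A call has exactly 10 rows; each row shifts and turns the commanded pose from where the row before left it, along the tool's axes as they then stand; what a row does not reach is not made up. A row lasts 1/12 s, in which the tool goes at most 41.7 mm and 7.16 degrees, less where a joint would pass 70% of its speed; a pose out of reach is approached as far as the arm can. A call with a gripper value outside its range is refused whole. The fingers move at their own pace and stop on an object; "force" is the grip in N (left out, the last holds). Time passes only in rows, so rows that do not move let the fingers close, or fill a call up. It gives the time, the measured TCP pose, the force and the opening at its end, in the units of the state.
- r.state(): the state, without advancing time (a new reading comes with each control period).
- r.read_camera(name): name is "scene" or "top" or "wrist"; returns a dict with "pixels" (420x560x3 uint8, red, green, blue), "fx", "fy", "cx", "cy" (pixels), "cam_to_world" (4x4, takes a point from camera to world coordinates). Camera axes: x right, y up, looking along -z (the intrinsics and any distortion apply to the point x, -y, -z); pixel columns grow to the right and rows downward; lengths in m; the calibration is good to about 2 mm. A picture is of the moment at which its call begins. There is no depth.
- r.finish_job(): hands the job in, once; it reports no verdict.
Trained networks look in a picture, given as the dict that the camera call returned (one of the last four; its "shot" number tells which), for a name from the list of things; names that differ only in an ending like _2 or _b are one class to them, and where a whole thing is asked for, a point or a joint stands for the part that bears it (a point fixed in the world has none). Each returns a list of dicts, best first, with "p" (0 to 1); they miss things now and then, are a little off and sometimes report something else, mostly with a low value. They report only what shows in the picture. A call takes as long as a camera call.
- r.silhouettes(picture, query): "region" (420x560 bool, what is visible of it) and "rect" ([left, top, right, bottom] in pixels, round what is visible of it).
- r.landmark_of(picture, query): "position" ([column, row] in pixels: a listed point, or the origin of a listed thing).
The state is a dict: "time": time; "joint_pos": joint angles; "qd": joint speeds; "tau": joint torques, N m; "tcp_pos": TCP position; "tcp_rot": TCP orientation; "wrist_force": force on the tool from outside, world axes, zero at the start; "torque": the same for the moment, N m; "grip_width": finger opening in m.
Only numpy, scipy, OpenCV 4.12 (cv2) and the standard library are available. Lean on these libraries where they do the work, as an engineer would, in place of code of your own. Each camera call takes 0.05 s, during which the arm holds its last target. There are 200 camera calls.

## Working session

There is one attempt and no reset: what is moved stays moved. The work goes in short steps, Python scripts to look and compute and a tool call to move; the robot and the scene stay as the last step left them, time stands still between calls to the robot, and variables do not carry over. Pictures are saved under pics/ and viewed, about 8 in all and at most 12, crops included, and the job is handed in when it is done.

Besides the shell and the picture viewer there is one more tool, called after "Request:" as name([rows], argument=value, ...), one row to a line, values as JSON. arm_command: Moves the arm, as the interface text tells. Its arguments: {"type":"object","properties":{"commands":{"type":"array"},"force":{"type":"number"}},"required":["commands"]}

```bash
mkdir -p pics
cat > h.py <<'E'
from station import r
import numpy as np, cv2
def save(p,n): cv2.imwrite('pics/'+n+'.png', cv2.cvtColor(p['pixels'],cv2.COLOR_RGB2BGR))
def ray(p,px):
    T=np.array(p['cam_to_world']); d=T[:3,:3]@np.array([(px[0]-p['cx'])/p['fx'],-(px[1]-p['cy'])/p['fy'],-1.])
    return T[:3,3],d/np.linalg.norm(d)
def atz(p,px,z):
    o,d=ray(p,px); return (o+d*(z-o[2])/d[2]).round(4)
def tri(rs):
    A=0;b=0
    for o,d in rs:
        M=np.eye(3)-np.outer(d,d);A=A+M;b=b+M@o
    return np.linalg.solve(A,b).round(4)
E
python3 - <<'E'
from h import *
s=r.state(); print({k:np.round(v,3).tolist() for k,v in s.items()})
Z=dict(left_button=.148,middle_button=.148,right_button=.148,cup_floor=.006,bodkin_mid=.055,dub_brush_mid=.055,spool_a_mid=.016,spool_b_mid=.016,resin_mid=.031,scissors_mid=.003,caddy=0)
for c in ['scene','top']:
    p=r.read_camera(c); save(p,c+'0'); print(c,{k:np.round(v,3).tolist() for k,v in p.items() if k!='pixels'})
    for q,z in Z.items():
        for d in r.landmark_of(p,q)[:3]: print(q,round(d['p'],2),np.round(d['position'],1),atz(p,d['position'],z))
E
```

```text
{'time': 0.0, 'joint_pos': [1.08, 0.6, -0.003, 1.6, 0.002, 0.943, -0.08], 'qd': [-0.001, -0.0, -0.001, 0.0, -0.0, -0.002, -0.0], 'tau': [-0.0, -76.506, 1.498, -25.235, -0.052, 0.017, 0.0], 'tcp_pos': [0.291, -0.663, 0.237], 'tcp_rot': [-3.14, 0.0, 0.414], 'wrist_force': [0.867, -0.184, -0.243], 'torque': [-0.038, 0.047, 0.037], 'grip_width': 0.093}
scene {'fx': 440.608, 'fy': 440.608, 'cx': 273.608, 'cy': 204.062, 'cam_to_world': [[-0.469, -0.605, 0.644, 1.113], [0.883, -0.312, 0.35, 0.288], [-0.011, 0.733, 0.68, 0.732], [0.0, 0.0, 0.0, 1.0]], 'shot': 1}
left_button 0.87 [404.5 255. ] [0.5705 0.248  0.148 ]
middle_button 0.93 [357.3 249.7] [0.5965 0.1717 0.148 ]
right_button 0.92 [317.4 237.2] [0.6012 0.0978 0.148 ]
cup_floor 0.75 [209.1 216.5] [ 0.5333 -0.2015  0.006 ]
cup_floor 0.43 [373.7 284.3] [0.5433 0.2048 0.006 ]
bodkin_mid 0.51 [335.3 273. ] [0.5901 0.1363 0.055 ]
dub_brush_mid 0.6 [317.2 240.1] [0.5275 0.0706 0.055 ]
dub_brush_mid 0.41 [371.6 282.5] [0.5795 0.2056 0.055 ]
dub_brush_mid 0.41 [335.5 275. ] [0.5944 0.1384 0.055 ]
spool_a_mid 0.55 [279.  212.3] [ 0.4543 -0.0568
[... 775 characters left out ...]
0.64 [177.5 177.8] [0.587 0.175 0.148]
right_button 0.62 [399.  289.4] [ 0.3827 -0.2503  0.148 ]
cup_floor 0.72 [364.3 217.9] [ 0.5261 -0.2124  0.006 ]
bodkin_mid 0.36 [205.4 183.1] [0.5899 0.1337 0.055 ]
dub_brush_mid 0.54 [167.  191.3] [0.5709 0.2137 0.055 ]
spool_a_mid 0.75 [177.7 180.1] [0.6003 0.1995 0.016 ]
spool_a_mid 0.56 [364.7 217.4] [ 0.5266 -0.2112  0.016 ]
spool_a_mid 0.48 [293.8 255.1] [ 0.4416 -0.0572  0.016 ]
spool_b_mid 0.55 [297.8 206.3] [ 0.5481 -0.0643  0.016 ]
spool_b_mid 0.35 [362.6 217.7] [ 0.5259 -0.2066  0.016 ]
resin_mid 0.62 [258.  131.3] [0.709  0.0259 0.031 ]
scissors_mid 0.74 [402.6 291. ] [ 0.3672 -0.2982  0.003 ]
caddy 0.67 [190.  195.5] [0.5687 0.1742 0.    ]
```

View pics/scene0.png

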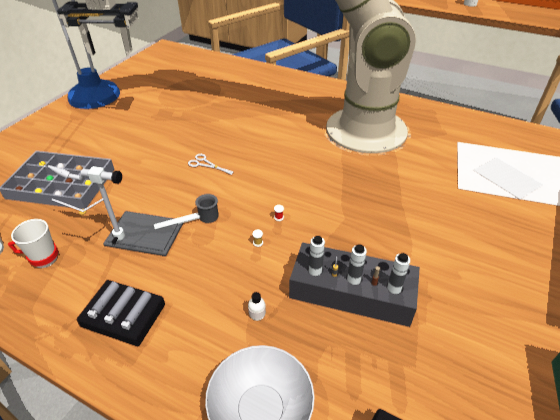

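View pics/top0.png

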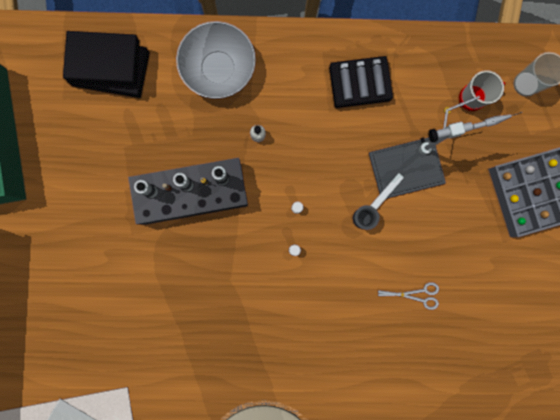

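The top view shows the three torches at about (142,186), (180,180) and (218,173), and the cup at (366,217), which matches the networks. The caddy is yawed about 10°, so I'll use tool yaw of about 100°, which puts the jaws along the caddy's x.

Request:
arm_command([
  {"grip": 0,"xyz": [0,0,-8],"twist": [0,0,-0.12]},
  {"grip": 0,"xyz": [0,0,-8],"twist": [0,0,-0.12]},
  {"grip": 0,"xyz": [0,0,-8],"twist": [0,0,-0.12]},
  {"grip": 0,"xyz": [0,0,-8],"twist": [0,0,-0.12]},
  {"grip": 0,"xyz": [0,0,-8],"twist": [0,0,-0.12]},
  {"grip": 0,"xyz": [0,0,-8],"twist": [0,0,-0.12]},
  {"grip": 0,"xyz": [0,0,-8],"twist": [0,0,-0.12]},
  {"grip": 0,"xyz": [0,0,-8],"twist": [0,0,-0.12]},
  {"grip": 0,"xyz": [0,0,0],"twist": [0,0,-0.12]},
  {"grip": 0,"xyz": [0,0,0],"twist": [0,0,-0.12]},
])

```text
time: 2.03
tcp_pos: [0.2915, -0.6641, 0.3024]
tcp_rot: [3.141, 0.001, 1.62]
wrist_force: [0.1, 0.2, -0.5]
grip_width: 0.031
```

```bash
cat >> h.py <<'E'
from scipy.spatial.transform import Rotation as Ro
def go(x,y,z,yaw=np.radians(100)):
    s=r.state(); R=Ro.from_euler('xyz',s['tcp_rot']); t=Ro.from_euler('xyz',[np.pi,0,yaw])
    print('t',round(s['time'],2),'pos',np.round(s['tcp_pos'],4),'rot',np.round(s['tcp_rot'],3),'F',np.round(s['wrist_force'],2),'w',round(s['grip_width'],4),'q',np.round(s['joint_pos'],2))
    print('shift mm',np.round(R.inv().apply(np.array([x,y,z])-s['tcp_pos'])*1000,1),'twist',np.round((R.inv()*t).as_rotvec(),3))
E
python3 - <<'E'
from h import *
go(.45,-.21,.3); p=r.read_camera('wrist'); s=r.state()
T=np.array(p['cam_to_world']); R=Ro.from_euler('xyz',s['tcp_rot'])
print(R.inv().apply(T[:3,3]-s['tcp_pos']), R.inv().apply(-T[:3,2]),p['fx'])
E
```

```text
t 2.03 pos [ 0.2915 -0.6641  0.3024] rot [3.141e+00 1.000e-03 1.620e+00] F [ 0.15  0.16 -0.51] w 0.031 q [ 1.28  0.56 -0.33  1.52  0.2   1.09  0.96]
shift mm [445.8 180.4   1.9] twist [ 0.     0.001 -0.126]
[ 0.07812294  0.00110138 -0.14784874] [-0.2821948  -0.00140899  0.95935609] 349.57206827237275
```

Request:
arm_command([
  {"grip": 0,"xyz": [0,0,0],"twist": [0,0,-0.12]},
  {"grip": 0,"xyz": [33,22,0],"twist": [0,0,0]},
  {"grip": 0,"xyz": [33,22,0],"twist": [0,0,0]},
  {"grip": 0,"xyz": [33,22,0],"twist": [0,0,0]},
  {"grip": 0,"xyz": [33,22,0],"twist": [0,0,0]},
  {"grip": 0,"xyz": [33,22,0],"twist": [0,0,0]},
  {"grip": 0,"xyz": [33,22,0],"twist": [0,0,0]},
  {"grip": 0,"xyz": [33,22,0],"twist": [0,0,0]},
  {"grip": 0,"xyz": [33,22,0],"twist": [0,0,0]},
  {"grip": 0,"xyz": [33,22,0],"twist": [0,0,0]},
])

```text
time: 2.92
tcp_pos: [0.4391, -0.3369, 0.3018]
tcp_rot: [3.141, 0.0, 1.73]
wrist_force: [0.8, -0.3, 0.0]
grip_width: 0.0004
```

Request:
arm_command([
  {"grip": 0,"xyz": [30,22,0],"twist": [0,0,0]},
  {"grip": 0,"xyz": [30,22,0],"twist": [0,0,0]},
  {"grip": 0,"xyz": [30,22,0],"twist": [0,0,0]},
  {"grip": 0,"xyz": [24,22,0],"twist": [0,0,0]},
  {"grip": 0,"xyz": [0,0,0],"twist": [0,0,0]},
  {"grip": 0,"xyz": [0,0,0],"twist": [0,0,0]},
  {"grip": 0,"xyz": [0,0,0],"twist": [0,0,0]},
  {"grip": 0,"xyz": [0,0,0],"twist": [0,0,0]},
  {"grip": 0,"xyz": [0,0,0],"twist": [0,0,0]},
  {"grip": 0,"xyz": [0,0,0],"twist": [0,0,0]},
])

```text
time: 3.75
tcp_pos: [0.5064, -0.213, 0.3015]
tcp_rot: [-3.141, 0.0, 1.731]
wrist_force: [-0.7, 0.7, 0.2]
grip_width: 0.0004
```

Run:
```python
from h import *
p=r.read_camera('wrist'); save(p,'w1')
for d in r.landmark_of(p,'cup_floor'): print(d['p'],d['position'],atz(p,d['position'],.006),atz(p,d['position'],.05))
go(.5305,.1635,.3)
```

```text
0.81 [293.6, 173.3] [ 0.5264 -0.2076  0.006 ] [ 0.5232 -0.2005  0.05  ]
t 3.85 pos [ 0.5066 -0.2126  0.3016] rot [-3.141  0.     1.732] F [-0.1   0.05 -0.16] w 0.0003 q [ 0.65  0.35 -0.48  1.91  0.2   0.93  0.24]
shift mm [367.4  84.    1.6] twist [-0.     0.    -0.013]
```

View pics/w1.png

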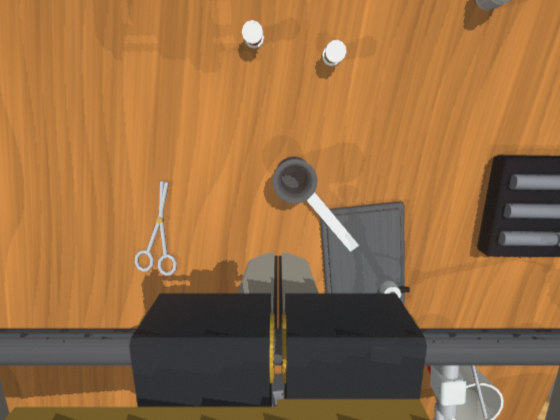

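The wrist view shows the cup rim centred near (295,180), with the bar running to the vise base on the lower right. I'll refine the cup position from a zoomed crop.

Run:
```python
from h import *
p=r.read_camera('wrist')
cv2.imwrite('pics/w1c.png',cv2.resize(cv2.cvtColor(p['pixels'],cv2.COLOR_RGB2BGR)[150:215,255:335],None,fx=8,fy=8,interpolation=cv2.INTER_CUBIC))
for q in [(294.5,177),(294.5,179),(295,181)]: print(q,atz(p,q,.05))
# project model circles for candidates
T=np.array(p['cam_to_world'])
def pr(X):
    c=T[:3,:3].T@(np.array(X)-T[:3,3]); return np.array([p['cx']+p['fx']*c[0]/-c[2],p['cy']-p['fy']*c[1]/-c[2]])
im=cv2.imread('pics/w1c.png')
for c,col in [((.5264,-.2076),(0,255,0))]:
    for rad,z in [(.027,.05),(.019,.05),(.0155,.006)]:
        pts=np.array([(pr([c[0]+rad*np.cos(a),c[1]+rad*np.sin(a),z])-[255,150]+.5)*8 for a in np.linspace(0,6.28,60)])
        cv2.polylines(im,[pts.astype(int)],True,col,1)
cv2.imwrite('pics/w1c.png',im)
```

```text
(294.5, 177) [ 0.5252 -0.2042  0.05  ]
(294.5, 179) [ 0.5256 -0.2065  0.05  ]
(295, 181) [ 0.5266 -0.2087  0.05  ]
```

View pics/w1c.png

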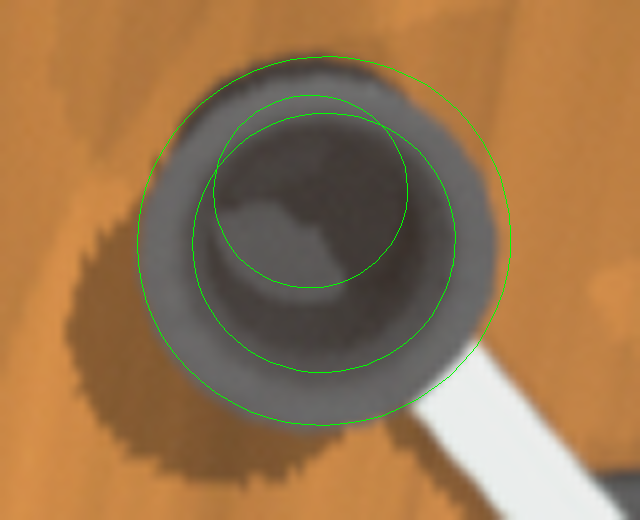

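The cup rim fits at about (0.526, -0.209). Next I'll look at the buttons from above the right torch.

Request:
arm_command([
  {"grip": 0,"xyz": [32,16,0],"twist": [0,0,-0.013]},
  {"grip": 0,"xyz": [32,16,0],"twist": [0,0,0]},
  {"grip": 0,"xyz": [32,16,0],"twist": [0,0,0]},
  {"grip": 0,"xyz": [32,16,0],"twist": [0,0,0]},
  {"grip": 0,"xyz": [32,16,0],"twist": [0,0,0]},
  {"grip": 0,"xyz": [32,16,0],"twist": [0,0,0]},
  {"grip": 0,"xyz": [32,16,0],"twist": [0,0,0]},
  {"grip": 0,"xyz": [32,16,0],"twist": [0,0,0]},
  {"grip": 0,"xyz": [32,16,0],"twist": [0,0,0]},
  {"grip": 0,"xyz": [0,0,0],"twist": [0,0,0]},
])

```text
time: 4.73
tcp_pos: [0.5996, 0.105, 0.3019]
tcp_rot: [3.139, -0.005, 1.755]
wrist_force: [-0.5, 0.2, 0.2]
grip_width: 0.0004
```

Run:
```python
from h import *
go(.6,.1,.19)
p=r.read_camera('wrist'); save(p,'w2')
for q in ['left_button','middle_button','right_button']:
    for d in r.landmark_of(p,q)[:3]: print(q,round(d['p'],2),np.round(d['position'],1),atz(p,d['position'],.148))
go(.6,.1,.19)
```

```text
t 4.73 pos [0.5996 0.105  0.3019] rot [ 3.139 -0.005  1.755] F [-0.5   0.21  0.24] w 0.0004 q [ 0.11  0.44 -0.53  1.78  0.25  0.99 -0.34]
shift mm [ -5.5  -0.7 111.9] twist [ 0.002 -0.005  0.009]
left_button 0.79 [275.2  24.5] [0.5721 0.2458 0.148 ]
middle_button 0.76 [271.9 123.6] [0.5828 0.1719 0.148 ]
right_button 0.56 [274.6 215.4] [0.5995 0.0937 0.148 ]
t 4.93 pos [0.5986 0.0955 0.3013] rot [-3.141e+00  1.000e-03  1.746e+00] F [0.24 0.05 0.24] w 0.0004 q [ 0.11  0.43 -0.52  1.79  0.26  0.99 -0.34]
shift mm [  4.3   2.3 111.3] twist [-0.001  0.001  0.   ]
```

View pics/w2.png

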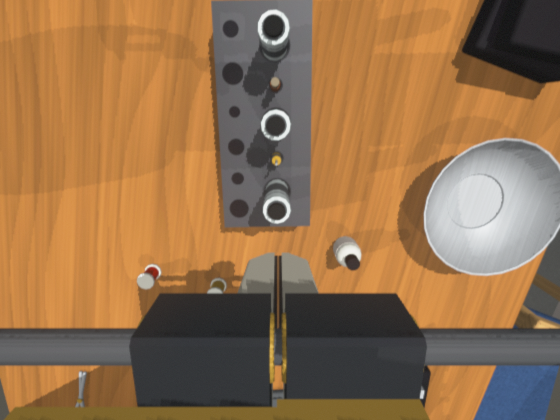

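The picture shows the black button discs at about (273,27), (275,125) and (277,208). My estimates are right (0.600, 0.100), middle (0.586, 0.173) and left (0.572, 0.247). I'll start with the right one.

Request:
arm_command([
  {"grip": 0,"xyz": [4,2,20],"twist": [0,0,0]},
  {"grip": 0,"xyz": [0,0,20],"twist": [0,0,0]},
  {"grip": 0,"xyz": [0,0,20],"twist": [0,0,0]},
  {"grip": 0,"xyz": [0,0,20],"twist": [0,0,0]},
  {"grip": 0,"xyz": [0,0,18],"twist": [0,0,0]},
  {"grip": 0,"xyz": [0,0,14],"twist": [0,0,0]},
  {"grip": 0,"xyz": [0,0,10],"twist": [0,0,0]},
  {"grip": 0,"xyz": [0,0,5],"twist": [0,0,0]},
  {"grip": 0,"xyz": [0,0,0],"twist": [0,0,0]},
  {"grip": 0,"xyz": [0,0,0],"twist": [0,0,0]},
])

```text
time: 5.77
tcp_pos: [0.6003, 0.1006, 0.175]
tcp_rot: [3.141, 0.0, 1.746]
wrist_force: [-0.5, 1.5, -1.1]
grip_width: 0.0008
```

Run:
```python
from h import *
go(.6,.1,.167)
```

```text
t 5.77 pos [0.6003 0.1006 0.175 ] rot [3.141 0.    1.746] F [-0.52  1.47 -1.07] w 0.0008 q [ 0.05  0.57 -0.46  1.91  0.37  0.74 -0.44]
shift mm [-0.5 -0.4  8. ] twist [0.    0.    0.001]
```

Request:
arm_command([
  {"grip": 0,"xyz": [0,0,1.5],"twist": [0,0,0]},
  {"grip": 0,"xyz": [0,0,1.5],"twist": [0,0,0]},
  {"grip": 0,"xyz": [0,0,1.5],"twist": [0,0,0]},
  {"grip": 0,"xyz": [0,0,1.5],"twist": [0,0,0]},
  {"grip": 0,"xyz": [0,0,0.5],"twist": [0,0,0]},
  {"grip": 0,"xyz": [0,0,0.5],"twist": [0,0,0]},
  {"grip": 0,"xyz": [0,0,0.5],"twist": [0,0,0]},
  {"grip": 0,"xyz": [0,0,0.5],"twist": [0,0,0]},
  {"grip": 0,"xyz": [0,0,0],"twist": [0,0,0]},
  {"grip": 0,"xyz": [0,0,0],"twist": [0,0,0]},
])

```text
time: 6.6
tcp_pos: [0.6001, 0.1012, 0.1667]
tcp_rot: [3.141, -0.0, 1.747]
wrist_force: [-0.2, 0.2, 1.3]
grip_width: 0.0006
```

Request:
arm_command([
  {"grip": 0,"xyz": [0,0,0.2],"twist": [0,0,0]},
  {"grip": 0,"xyz": [0,0,0.2],"twist": [0,0,0]},
  {"grip": 0,"xyz": [0,0,0.2],"twist": [0,0,0]},
  {"grip": 0,"xyz": [0,0,0.2],"twist": [0,0,0]},
  {"grip": 0,"xyz": [0,0,0.2],"twist": [0,0,0]},
  {"grip": 0,"xyz": [0,0,0.2],"twist": [0,0,0]},
  {"grip": 0,"xyz": [0,0,0.2],"twist": [0,0,0]},
  {"grip": 0,"xyz": [0,0,0],"twist": [0,0,0]},
  {"grip": 0,"xyz": [0,0,0],"twist": [0,0,0]},
  {"grip": 0,"xyz": [0,0,0],"twist": [0,0,0]},
])

```text
time: 7.43
tcp_pos: [0.6002, 0.1011, 0.1653]
tcp_rot: [3.141, -0.0, 1.747]
wrist_force: [0.1, -0.8, 4.6]
grip_width: 0.0002
```

Request:
arm_command([
  {"grip": 0,"xyz": [0,0,0.2],"twist": [0,0,0]},
  {"grip": 0,"xyz": [0,0,0.2],"twist": [0,0,0]},
  {"grip": 0,"xyz": [0,0,0.2],"twist": [0,0,0]},
  {"grip": 0,"xyz": [0,0,0.2],"twist": [0,0,0]},
  {"grip": 0,"xyz": [0,0,0.2],"twist": [0,0,0]},
  {"grip": 0,"xyz": [0,0,0],"twist": [0,0,0]},
  {"grip": 0,"xyz": [0,0,0],"twist": [0,0,0]},
  {"grip": 0,"xyz": [0,0,0],"twist": [0,0,0]},
  {"grip": 0,"xyz": [0,0,0],"twist": [0,0,0]},
  {"grip": 0,"xyz": [0,0,0],"twist": [0,0,0]},
])

```text
time: 8.27
tcp_pos: [0.6003, 0.1012, 0.1645]
tcp_rot: [3.141, 0.0, 1.747]
wrist_force: [-0.8, -0.3, 6.8]
grip_width: 0.0002
```

Request:
arm_command([
  {"grip": 0,"xyz": [0,0,0.2],"twist": [0,0,0]},
  {"grip": 0,"xyz": [0,0,0.2],"twist": [0,0,0]},
  {"grip": 0,"xyz": [0,0,0.2],"twist": [0,0,0]},
  {"grip": 0,"xyz": [0,0,0.2],"twist": [0,0,0]},
  {"grip": 0,"xyz": [0,0,0.2],"twist": [0,0,0]},
  {"grip": 0,"xyz": [0,0,0],"twist": [0,0,0]},
  {"grip": 0,"xyz": [0,0,0],"twist": [0,0,0]},
  {"grip": 0,"xyz": [0,0,0],"twist": [0,0,0]},
  {"grip": 0,"xyz": [0,0,0],"twist": [0,0,0]},
  {"grip": 0,"xyz": [0,0,0],"twist": [0,0,0]},
])

```text
time: 9.1
tcp_pos: [0.6001, 0.1011, 0.1632]
tcp_rot: [-3.142, -0.0, 1.747]
wrist_force: [0.1, -0.4, 3.3]
grip_width: 0.0007
```

Request:
arm_command([
  {"grip": 0,"xyz": [0,0,0.2],"twist": [0,0,0]},
  {"grip": 0,"xyz": [0,0,0.2],"twist": [0,0,0]},
  {"grip": 0,"xyz": [0,0,0.2],"twist": [0,0,0]},
  {"grip": 0,"xyz": [0,0,0.2],"twist": [0,0,0]},
  {"grip": 0,"xyz": [0,0,0.2],"twist": [0,0,0]},
  {"grip": 0,"xyz": [0,0,0],"twist": [0,0,0]},
  {"grip": 0,"xyz": [0,0,0],"twist": [0,0,0]},
  {"grip": 0,"xyz": [0,0,0],"twist": [0,0,0]},
  {"grip": 0,"xyz": [0,0,0],"twist": [0,0,0]},
  {"grip": 0,"xyz": [0,0,0],"twist": [0,0,0]},
])

```text
time: 9.93
tcp_pos: [0.6001, 0.1011, 0.1622]
tcp_rot: [-3.142, 0.0, 1.747]
wrist_force: [-0.3, 0.3, 5.5]
grip_width: 0.0007
```

The right button fell from 6.8 N to 3.3 N, which looks like a snap. I'll test the others to confirm, middle next.

Request:
arm_command([
  {"grip": 0,"xyz": [0,0,-3],"twist": [0,0,0]},
  {"grip": 0,"xyz": [0,0,-6],"twist": [0,0,0]},
  {"grip": 0,"xyz": [0,0,-6],"twist": [0,0,0]},
  {"grip": 0,"xyz": [15,0,0],"twist": [0,0,0]},
  {"grip": 0,"xyz": [20,0,0],"twist": [0,0,0]},
  {"grip": 0,"xyz": [20,-1,0],"twist": [0,0,0]},
  {"grip": 0,"xyz": [14,0,0],"twist": [0,0,0]},
  {"grip": 0,"xyz": [5,0,0],"twist": [0,0,0]},
  {"grip": 0,"xyz": [0,0,0],"twist": [0,0,0]},
  {"grip": 0,"xyz": [0,0,0],"twist": [0,0,0]},
])

```text
time: 10.77
tcp_pos: [0.5862, 0.173, 0.1772]
tcp_rot: [-3.141, 0.001, 1.747]
wrist_force: [0.3, -0.2, -0.8]
grip_width: 0.0004
```

Request:
arm_command([
  {"grip": 0,"xyz": [0,0,1.5],"twist": [0,0,0]},
  {"grip": 0,"xyz": [0,0,1.5],"twist": [0,0,0]},
  {"grip": 0,"xyz": [0,0,1.5],"twist": [0,0,0]},
  {"grip": 0,"xyz": [0,0,1.5],"twist": [0,0,0]},
  {"grip": 0,"xyz": [0,0,1.5],"twist": [0,0,0]},
  {"grip": 0,"xyz": [0,0,1],"twist": [0,0,0]},
  {"grip": 0,"xyz": [0,0,0.5],"twist": [0,0,0]},
  {"grip": 0,"xyz": [0,0,0.5],"twist": [0,0,0]},
  {"grip": 0,"xyz": [0,0,0.5],"twist": [0,0,0]},
  {"grip": 0,"xyz": [0,0,0],"twist": [0,0,0]},
])

```text
time: 11.6
tcp_pos: [0.5861, 0.1738, 0.1672]
tcp_rot: [3.142, 0.0, 1.747]
wrist_force: [-0.3, 0.5, -0.2]
grip_width: 0.0004
```

Request:
arm_command([
  {"grip": 0,"xyz": [0,0,0.3],"twist": [0,0,0]},
  {"grip": 0,"xyz": [0,0,0.3],"twist": [0,0,0]},
  {"grip": 0,"xyz": [0,0,0.3],"twist": [0,0,0]},
  {"grip": 0,"xyz": [0,0,0.3],"twist": [0,0,0]},
  {"grip": 0,"xyz": [0,0,0.3],"twist": [0,0,0]},
  {"grip": 0,"xyz": [0,0,0.3],"twist": [0,0,0]},
  {"grip": 0,"xyz": [0,0,0.2],"twist": [0,0,0]},
  {"grip": 0,"xyz": [0,0,0],"twist": [0,0,0]},
  {"grip": 0,"xyz": [0,0,0],"twist": [0,0,0]},
  {"grip": 0,"xyz": [0,0,0],"twist": [0,0,0]},
])

```text
time: 12.43
tcp_pos: [0.5862, 0.1738, 0.1653]
tcp_rot: [3.141, -0.0, 1.747]
wrist_force: [-0.1, 0.2, 3.2]
grip_width: 0.0001
```

Request:
arm_command([
  {"grip": 0,"xyz": [0,0,0.2],"twist": [0,0,0]},
  {"grip": 0,"xyz": [0,0,0.2],"twist": [0,0,0]},
  {"grip": 0,"xyz": [0,0,0.2],"twist": [0,0,0]},
  {"grip": 0,"xyz": [0,0,0.2],"twist": [0,0,0]},
  {"grip": 0,"xyz": [0,0,0.2],"twist": [0,0,0]},
  {"grip": 0,"xyz": [0,0,0],"twist": [0,0,0]},
  {"grip": 0,"xyz": [0,0,0],"twist": [0,0,0]},
  {"grip": 0,"xyz": [0,0,0],"twist": [0,0,0]},
  {"grip": 0,"xyz": [0,0,0],"twist": [0,0,0]},
  {"grip": 0,"xyz": [0,0,0],"twist": [0,0,0]},
])

```text
time: 13.27
tcp_pos: [0.5863, 0.1738, 0.1644]
tcp_rot: [3.141, -0.0, 1.747]
wrist_force: [-0.0, 0.1, 6.0]
grip_width: 0.0001
```

Request:
arm_command([
  {"grip": 0,"xyz": [0,0,0.2],"twist": [0,0,0]},
  {"grip": 0,"xyz": [0,0,0.2],"twist": [0,0,0]},
  {"grip": 0,"xyz": [0,0,0.2],"twist": [0,0,0]},
  {"grip": 0,"xyz": [0,0,0.2],"twist": [0,0,0]},
  {"grip": 0,"xyz": [0,0,0.2],"twist": [0,0,0]},
  {"grip": 0,"xyz": [0,0,0],"twist": [0,0,0]},
  {"grip": 0,"xyz": [0,0,0],"twist": [0,0,0]},
  {"grip": 0,"xyz": [0,0,0],"twist": [0,0,0]},
  {"grip": 0,"xyz": [0,0,0],"twist": [0,0,0]},
  {"grip": 0,"xyz": [0,0,0],"twist": [0,0,0]},
])

```text
time: 14.1
tcp_pos: [0.5864, 0.1739, 0.1636]
tcp_rot: [3.141, -0.0, 1.747]
wrist_force: [-0.2, -0.7, 7.6]
grip_width: 0.0003
```

Request:
arm_command([
  {"grip": 0,"xyz": [0,0,0.2],"twist": [0,0,0]},
  {"grip": 0,"xyz": [0,0,0.2],"twist": [0,0,0]},
  {"grip": 0,"xyz": [0,0,0.2],"twist": [0,0,0]},
  {"grip": 0,"xyz": [0,0,0.2],"twist": [0,0,0]},
  {"grip": 0,"xyz": [0,0,0.2],"twist": [0,0,0]},
  {"grip": 0,"xyz": [0,0,0],"twist": [0,0,0]},
  {"grip": 0,"xyz": [0,0,0],"twist": [0,0,0]},
  {"grip": 0,"xyz": [0,0,0],"twist": [0,0,0]},
  {"grip": 0,"xyz": [0,0,0],"twist": [0,0,0]},
  {"grip": 0,"xyz": [0,0,0],"twist": [0,0,0]},
])

```text
time: 14.93
tcp_pos: [0.5865, 0.174, 0.1628]
tcp_rot: [3.14, -0.0, 1.747]
wrist_force: [-0.3, -0.0, 8.4]
grip_width: 0.0007
```

Request:
arm_command([
  {"grip": 0,"xyz": [0,0,-4],"twist": [0,0,0]},
  {"grip": 0,"xyz": [0,0,-6],"twist": [0,0,0]},
  {"grip": 0,"xyz": [0,0,-4],"twist": [0,0,0]},
  {"grip": 0,"xyz": [15,0,0],"twist": [0,0,0]},
  {"grip": 0,"xyz": [20,0,0],"twist": [0,0,0]},
  {"grip": 0,"xyz": [20,-1,0],"twist": [0,0,0]},
  {"grip": 0,"xyz": [14,0,0],"twist": [0,0,0]},
  {"grip": 0,"xyz": [5,0,0],"twist": [0,0,0]},
  {"grip": 0,"xyz": [0,0,0],"twist": [0,0,0]},
  {"grip": 0,"xyz": [0,0,0],"twist": [0,0,0]},
])

```text
time: 15.77
tcp_pos: [0.5723, 0.2457, 0.176]
tcp_rot: [-3.141, 0.001, 1.747]
wrist_force: [0.5, 0.9, -0.8]
grip_width: 0.0004
```

Request:
arm_command([
  {"grip": 0,"xyz": [0,0,1.5],"twist": [0,0,0]},
  {"grip": 0,"xyz": [0,0,1.5],"twist": [0,0,0]},
  {"grip": 0,"xyz": [0,0,1.5],"twist": [0,0,0]},
  {"grip": 0,"xyz": [0,0,1.5],"twist": [0,0,0]},
  {"grip": 0,"xyz": [0,0,1.5],"twist": [0,0,0]},
  {"grip": 0,"xyz": [0,0,0.5],"twist": [0,0,0]},
  {"grip": 0,"xyz": [0,0,0.5],"twist": [0,0,0]},
  {"grip": 0,"xyz": [0,0,0.5],"twist": [0,0,0]},
  {"grip": 0,"xyz": [0,0,0.5],"twist": [0,0,0]},
  {"grip": 0,"xyz": [0,0,0],"twist": [0,0,0]},
])

```text
time: 16.6
tcp_pos: [0.5722, 0.2465, 0.1668]
tcp_rot: [3.141, -0.0, 1.747]
wrist_force: [0.3, 0.5, 1.8]
grip_width: 0.0003
```

The middle one keeps climbing to 8.4 N at about 4.3 mm, so it is soft. Left torch next.

Request:
arm_command([
  {"grip": 0,"xyz": [0,0,0.3],"twist": [0,0,0]},
  {"grip": 0,"xyz": [0,0,0.3],"twist": [0,0,0]},
  {"grip": 0,"xyz": [0,0,0.3],"twist": [0,0,0]},
  {"grip": 0,"xyz": [0,0,0.3],"twist": [0,0,0]},
  {"grip": 0,"xyz": [0,0,0.3],"twist": [0,0,0]},
  {"grip": 0,"xyz": [0,0,0.3],"twist": [0,0,0]},
  {"grip": 0,"xyz": [0,0,0.2],"twist": [0,0,0]},
  {"grip": 0,"xyz": [0,0,0],"twist": [0,0,0]},
  {"grip": 0,"xyz": [0,0,0],"twist": [0,0,0]},
  {"grip": 0,"xyz": [0,0,0],"twist": [0,0,0]},
])

```text
time: 17.43
tcp_pos: [0.5723, 0.2465, 0.1648]
tcp_rot: [3.141, -0.0, 1.747]
wrist_force: [-0.1, 0.2, 3.8]
grip_width: 0.0005
```

Request:
arm_command([
  {"grip": 0,"xyz": [0,0,0.2],"twist": [0,0,0]},
  {"grip": 0,"xyz": [0,0,0.2],"twist": [0,0,0]},
  {"grip": 0,"xyz": [0,0,0.2],"twist": [0,0,0]},
  {"grip": 0,"xyz": [0,0,0.2],"twist": [0,0,0]},
  {"grip": 0,"xyz": [0,0,0.2],"twist": [0,0,0]},
  {"grip": 0,"xyz": [0,0,0],"twist": [0,0,0]},
  {"grip": 0,"xyz": [0,0,0],"twist": [0,0,0]},
  {"grip": 0,"xyz": [0,0,0],"twist": [0,0,0]},
  {"grip": 0,"xyz": [0,0,0],"twist": [0,0,0]},
  {"grip": 0,"xyz": [0,0,0],"twist": [0,0,0]},
])

```text
time: 18.27
tcp_pos: [0.5723, 0.2465, 0.1639]
tcp_rot: [3.141, -0.0, 1.747]
wrist_force: [-0.0, -0.3, 6.9]
grip_width: 0.0003
```

Request:
arm_command([
  {"grip": 0,"xyz": [0,0,0.2],"twist": [0,0,0]},
  {"grip": 0,"xyz": [0,0,0.2],"twist": [0,0,0]},
  {"grip": 0,"xyz": [0,0,0.2],"twist": [0,0,0]},
  {"grip": 0,"xyz": [0,0,0.2],"twist": [0,0,0]},
  {"grip": 0,"xyz": [0,0,0.2],"twist": [0,0,0]},
  {"grip": 0,"xyz": [0,0,0],"twist": [0,0,0]},
  {"grip": 0,"xyz": [0,0,0],"twist": [0,0,0]},
  {"grip": 0,"xyz": [0,0,0],"twist": [0,0,0]},
  {"grip": 0,"xyz": [0,0,0],"twist": [0,0,0]},
  {"grip": 0,"xyz": [0,0,0],"twist": [0,0,0]},
])

```text
time: 19.1
tcp_pos: [0.5724, 0.2466, 0.1631]
tcp_rot: [3.141, -0.0, 1.747]
wrist_force: [0.0, -0.0, 7.0]
grip_width: 0.0007
```

Request:
arm_command([
  {"grip": 0,"xyz": [0,0,0.2],"twist": [0,0,0]},
  {"grip": 0,"xyz": [0,0,0.2],"twist": [0,0,0]},
  {"grip": 0,"xyz": [0,0,0.2],"twist": [0,0,0]},
  {"grip": 0,"xyz": [0,0,0.2],"twist": [0,0,0]},
  {"grip": 0,"xyz": [0,0,0],"twist": [0,0,0]},
  {"grip": 0,"xyz": [0,0,0],"twist": [0,0,0]},
  {"grip": 0,"xyz": [0,0,0],"twist": [0,0,0]},
  {"grip": 0,"xyz": [0,0,0],"twist": [0,0,0]},
  {"grip": 0,"xyz": [0,0,0],"twist": [0,0,0]},
  {"grip": 0,"xyz": [0,0,0],"twist": [0,0,0]},
])

```text
time: 19.93
tcp_pos: [0.5725, 0.2467, 0.1625]
tcp_rot: [3.141, -0.0, 1.747]
wrist_force: [-0.8, 0.1, 8.9]
grip_width: 0.0003
```

The left one also only climbs, to 8.9 N, so the right torch is the one that snaps. I'll rise, move above it, open the fingers and look.

Request:
arm_command([
  {"grip": 0,"xyz": [0,0,-5],"twist": [0,0,0]},
  {"grip": 0,"xyz": [0,0,-20],"twist": [0,0,0]},
  {"grip": 60,"xyz": [-10,0,-25],"twist": [0,0,0]},
  {"grip": 60,"xyz": [-25,0,-25],"twist": [0,0,0]},
  {"grip": 60,"xyz": [-35,1,-10],"twist": [0,0,0]},
  {"grip": 60,"xyz": [-35,1,0],"twist": [0,0,0]},
  {"grip": 60,"xyz": [-28,0,0],"twist": [0,0,0]},
  {"grip": 60,"xyz": [-14,0,0],"twist": [0,0,0]},
  {"grip": 60,"xyz": [0,0,0],"twist": [0,0,0]},
  {"grip": 60,"xyz": [0,0,0],"twist": [0,0,0]},
])

```text
time: 20.77
tcp_pos: [0.5996, 0.1022, 0.2464]
tcp_rot: [-3.141, -0.001, 1.746]
wrist_force: [-1.1, 0.4, 0.4]
grip_width: 0.049
```

Run:
```python
from h import *
p=r.read_camera('wrist'); p=r.read_camera('wrist'); save(p,'w3')
for d in r.landmark_of(p,'right_button')[:3]: print(round(d['p'],2),np.round(d['position'],1),atz(p,d['position'],.148))
g=cv2.cvtColor(p['pixels'],cv2.COLOR_RGB2GRAY)[120:255,200:360]
c=cv2.HoughCircles(cv2.resize(g,None,fx=4,fy=4),cv2.HOUGH_GRADIENT,1,60,param1=100,param2=25,minRadius=40,maxRadius=100)
if c is not None:
    for k in c[0][:4]: q=(k[0]/4+200,k[1]/4+120); print('circ',np.round(q,1),k[2]/4,atz(p,q,.14))
print(atz(p,(277,215),.148))
go(.6,.1005,.105)
```

```text
0.76 [278.9 232.4] [0.602  0.0955 0.148 ]
circ [277.6 226.9] 12.05 [0.6008 0.097  0.14  ]
circ [275.9 125.4] 17.35 [0.5863 0.171  0.14  ]
[0.5982 0.1086 0.148 ]
t 20.92 pos [0.5994 0.1043 0.2467] rot [-3.141e+00 -1.000e-03  1.749e+00] F [ 0.31 -0.18 -0.43] w 0.0588 q [ 0.08  0.49 -0.49  1.84  0.29  0.88 -0.38]
shift mm [ -4.   -0.  141.7] twist [-0.    -0.001  0.004]
```

View pics/w3.png

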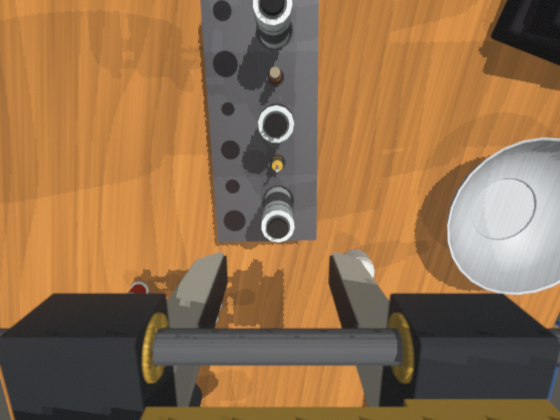

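The right torch's tail is at (277,226), giving (0.601, 0.099), and the fingers straddle it cleanly. I'll descend and grip.

Request:
arm_command([
  {"grip": 60,"xyz": [-5,1,10],"twist": [0,0,0]},
  {"grip": 60,"xyz": [0,0,20],"twist": [0,0,0]},
  {"grip": 60,"xyz": [0,0,22],"twist": [0,0,0]},
  {"grip": 60,"xyz": [0,0,22],"twist": [0,0,0]},
  {"grip": 60,"xyz": [0,0,22],"twist": [0,0,0]},
  {"grip": 60,"xyz": [0,0,20],"twist": [0,0,0]},
  {"grip": 60,"xyz": [0,0,16],"twist": [0,0,0]},
  {"grip": 60,"xyz": [0,0,10],"twist": [0,0,0]},
  {"grip": 60,"xyz": [0,0,0],"twist": [0,0,0]},
  {"grip": 60,"xyz": [0,0,0],"twist": [0,0,0]},
])

```text
time: 21.75
tcp_pos: [0.6015, 0.0979, 0.1045]
tcp_rot: [-3.141, -0.0, 1.748]
wrist_force: [-0.0, 0.2, 0.2]
grip_width: 0.0599
```

Request:
arm_command([
  {"grip": 20,"xyz": [0,0,0],"twist": [0,0,0]},
  {"grip": 20,"xyz": [0,0,0],"twist": [0,0,0]},
  {"grip": 20,"xyz": [0,0,0],"twist": [0,0,0]},
  {"grip": 20,"xyz": [0,0,0],"twist": [0,0,0]},
  {"grip": 20,"xyz": [0,0,0],"twist": [0,0,0]},
  {"grip": 20,"xyz": [0,0,0],"twist": [0,0,0]},
  {"grip": 20,"xyz": [0,0,0],"twist": [0,0,0]},
  {"grip": 20,"xyz": [0,0,0],"twist": [0,0,0]},
  {"grip": 20,"xyz": [0,0,0],"twist": [0,0,0]},
  {"grip": 20,"xyz": [0,0,0],"twist": [0,0,0]},
], force=25)

```text
time: 22.58
tcp_pos: [0.6019, 0.0973, 0.1052]
tcp_rot: [3.141, 0.0, 1.747]
wrist_force: [-1.3, -0.3, 5.5]
grip_width: 0.0258
```

Request:
arm_command([
  {"grip": 20,"xyz": [0,0,-4],"twist": [0,0,0]},
  {"grip": 20,"xyz": [0,0,-8],"twist": [0,0,0]},
  {"grip": 20,"xyz": [0,0,-8],"twist": [0,0,0]},
  {"grip": 20,"xyz": [0,0,-10],"twist": [0,0,0]},
  {"grip": 20,"xyz": [0,0,-12],"twist": [0,0,0]},
  {"grip": 20,"xyz": [0,0,-16],"twist": [0,0,0]},
  {"grip": 20,"xyz": [0,0,-16],"twist": [0,0,0]},
  {"grip": 20,"xyz": [0,0,-16],"twist": [0,0,0]},
  {"grip": 20,"xyz": [0,0,-10],"twist": [0,0,0]},
  {"grip": 20,"xyz": [0,0,0],"twist": [0,0,0]},
])

```text
time: 23.42
tcp_pos: [0.6028, 0.0976, 0.2078]
tcp_rot: [3.138, -0.0, 1.747]
wrist_force: [-0.3, 0.2, -0.7]
grip_width: 0.0253
```

Run:
```python
from h import *
p=r.read_camera('wrist'); save(p,'w4')
p=r.read_camera('scene'); cv2.imwrite('pics/s4.png',np.hstack([cv2.cvtColor(cv2.resize(p['pixels'][170:330,240:440],None,fx=2.5,fy=2.5),cv2.COLOR_RGB2BGR),cv2.resize(cv2.imread('pics/w4.png')[100:420,150:390],None,fx=1.25,fy=1.25)]))
go(.526,-.209,.2)
```

```text
t 23.52 pos [0.6018 0.0971 0.2053] rot [3.141 0.    1.747] F [ 0.2  -0.87 -2.22] w 0.0256 q [ 0.07  0.54 -0.47  1.88  0.33  0.8  -0.41]
shift mm [-288.2 -128.2    5.2] twist [0.001 0.    0.001]
```

View pics/s4.png

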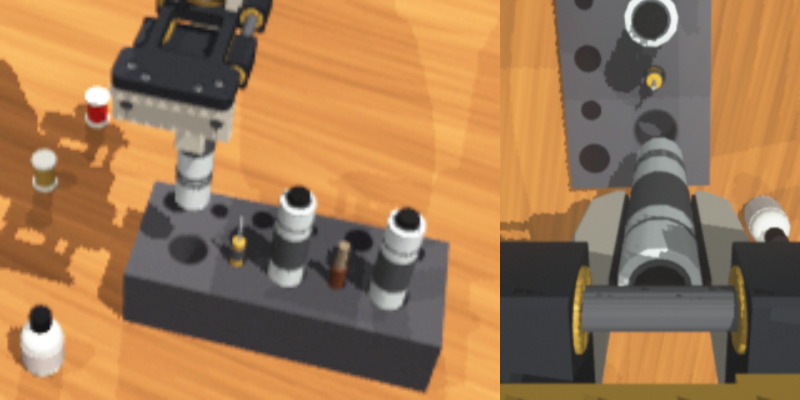

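The right torch is lifted and upright, and its neighbours are undisturbed. I'll carry it to above the cup.

Request:
arm_command([
  {"grip": 20,"xyz": [-10,-5,0],"twist": [0,0,0]},
  {"grip": 20,"xyz": [-20,-10,0],"twist": [0,0,0]},
  {"grip": 20,"xyz": [-30,-14,0],"twist": [0,0,0]},
  {"grip": 20,"xyz": [-30,-14,0],"twist": [0,0,0]},
  {"grip": 20,"xyz": [-30,-14,0],"twist": [0,0,0]},
  {"grip": 20,"xyz": [-30,-14,0],"twist": [0,0,0]},
  {"grip": 20,"xyz": [-30,-14,0],"twist": [0,0,0]},
  {"grip": 20,"xyz": [-30,-13,0],"twist": [0,0,0]},
  {"grip": 20,"xyz": [-30,-12,0],"twist": [0,0,0]},
  {"grip": 20,"xyz": [-28,-12,0],"twist": [0,0,0]},
])

```text
time: 24.35
tcp_pos: [0.5267, -0.1904, 0.2039]
tcp_rot: [-3.14, -0.0, 1.746]
wrist_force: [0.7, 0.3, -2.0]
grip_width: 0.0259
```

Request:
arm_command([
  {"grip": 20,"xyz": [-15,-5,0],"twist": [0,0,0]},
  {"grip": 20,"xyz": [-5,-1,0],"twist": [0,0,0]},
  {"grip": 20,"xyz": [0,0,0],"twist": [0,0,0]},
  {"grip": 20,"xyz": [0,0,0],"twist": [0,0,0]},
  {"grip": 20,"xyz": [0,0,0],"twist": [0,0,0]},
  {"grip": 20,"xyz": [0,0,0],"twist": [0,0,0]},
  {"grip": 20,"xyz": [0,0,0],"twist": [0,0,0]},
  {"grip": 20,"xyz": [0,0,0],"twist": [0,0,0]},
  {"grip": 20,"xyz": [0,0,0],"twist": [0,0,0]},
  {"grip": 20,"xyz": [0,0,0],"twist": [0,0,0]},
])

```text
time: 25.18
tcp_pos: [0.5262, -0.2083, 0.2049]
tcp_rot: [-3.142, 0.0, 1.747]
wrist_force: [0.3, -0.4, -1.9]
grip_width: 0.0256
```

```bash
cat > ov.py <<'E'
from h import *
import sys
n=sys.argv[1]; C=np.array([.5258,-.209])
s=r.state(); go(C[0],C[1],.2)
R=Ro.from_euler('xyz',s['tcp_rot']); outs=[]
for cam,(r0,r1,c0,c1) in {'wrist':(100,340,190,370),'scene':(100,260,140,260)}.items():
    p=r.read_camera(cam); T=np.array(p['cam_to_world']); im=cv2.cvtColor(p['pixels'],cv2.COLOR_RGB2BGR)[r0:r1,c0:c1]; k=560/(r1-r0)
    im=cv2.resize(im,None,fx=k,fy=k,interpolation=cv2.INTER_CUBIC)
    def ring(cen,rad,col,ax=None):
        P=[]
        for a in np.linspace(0,2*np.pi,50):
            c=T[:3,:3].T@(cen+rad*np.array([np.cos(a),np.sin(a),0])-T[:3,3]); P.append(((p['cx']-p['fx']*c[0]/c[2]-c0+.5)*k,(p['cy']+p['fy']*c[1]/c[2]-r0+.5)*k))
        cv2.polylines(im,[np.array(P).astype(int)],True,col,1)
    for z in (.085,-.035): ring(s['tcp_pos']+R.apply([0,0,z]),.013,(0,0,255))
    ring(np.array([*C,.05]),.027,(0,255,0)); ring(np.array([*C,.05]),.019,(0,255,0))
    outs.append(im)
cv2.imwrite('pics/%s.png'%n,np.hstack(outs)[:, :800] if sum(o.shape[1] for o in outs)>800 else np.hstack(outs)); print([o.shape for o in outs])
E
python3 ov.py ov1
```

```text
t 25.18 pos [ 0.5262 -0.2083  0.2049] rot [-3.142  0.     1.747] F [ 0.32 -0.4  -1.89] w 0.0256 q [ 0.62  0.49 -0.48  1.98  0.33  0.75  0.12]
shift mm [-0.6 -0.5  4.9] twist [-0.     0.     0.002]
[(560, 420, 3), (560, 420, 3)]
```

View pics/ov1.png

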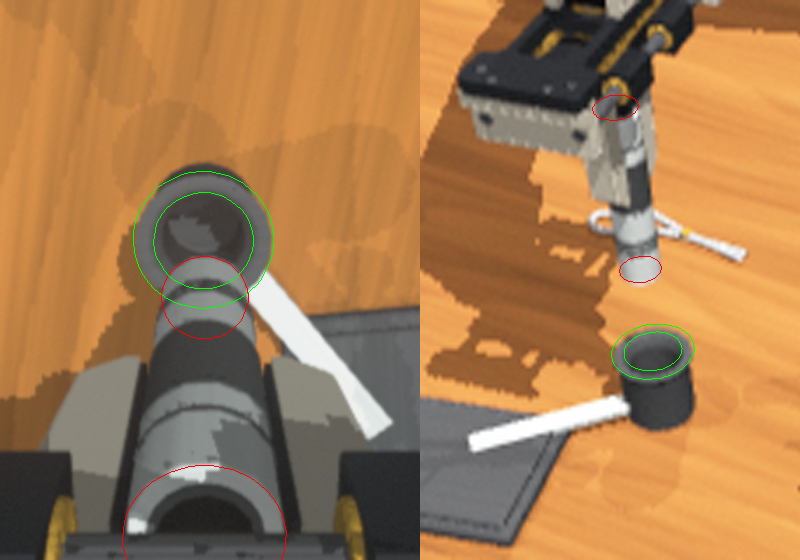

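The overlay shows the torch vertical and its model outline matching. The cup rings lie on the rim and the axis is within about 1 mm. I'll lower it in steps.

Request:
arm_command([
  {"grip": 20,"xyz": [-0.5,0,8],"twist": [0,0,0]},
  {"grip": 20,"xyz": [0,0,12],"twist": [0,0,0]},
  {"grip": 20,"xyz": [0,0,14],"twist": [0,0,0]},
  {"grip": 20,"xyz": [0,0,14],"twist": [0,0,0]},
  {"grip": 20,"xyz": [0,0,10],"twist": [0,0,0]},
  {"grip": 20,"xyz": [0,0,7],"twist": [0,0,0]},
  {"grip": 20,"xyz": [0,0,5],"twist": [0,0,0]},
  {"grip": 20,"xyz": [0,0,5],"twist": [0,0,0]},
  {"grip": 20,"xyz": [0,0,5],"twist": [0,0,0]},
  {"grip": 20,"xyz": [0,0,0],"twist": [0,0,0]},
])

```text
time: 26.12
tcp_pos: [0.526, -0.2091, 0.1242]
tcp_rot: [-3.141, -0.0, 1.747]
wrist_force: [0.6, -0.5, -1.4]
grip_width: 0.0259
```

Request:
arm_command([
  {"grip": 20,"xyz": [0,0,2],"twist": [0,0,0]},
  {"grip": 20,"xyz": [0,0,2],"twist": [0,0,0]},
  {"grip": 20,"xyz": [0,0,2],"twist": [0,0,0]},
  {"grip": 20,"xyz": [0,0,2],"twist": [0,0,0]},
  {"grip": 20,"xyz": [0,0,2],"twist": [0,0,0]},
  {"grip": 20,"xyz": [0,0,2],"twist": [0,0,0]},
  {"grip": 20,"xyz": [0,0,2],"twist": [0,0,0]},
  {"grip": 20,"xyz": [0,0,0],"twist": [0,0,0]},
  {"grip": 20,"xyz": [0,0,0],"twist": [0,0,0]},
  {"grip": 20,"xyz": [0,0,0],"twist": [0,0,0]},
])

```text
time: 26.95
tcp_pos: [0.5263, -0.2091, 0.1109]
tcp_rot: [-3.142, -0.0, 1.747]
wrist_force: [-0.4, 0.3, -1.5]
grip_width: 0.0255
```

Entering cleanly: Fz is still just the torch's weight. About 20 mm remain.

Request:
arm_command([
  {"grip": 20,"xyz": [0,0,2],"twist": [0,0,0]},
  {"grip": 20,"xyz": [0,0,2],"twist": [0,0,0]},
  {"grip": 20,"xyz": [0,0,2],"twist": [0,0,0]},
  {"grip": 20,"xyz": [0,0,2],"twist": [0,0,0]},
  {"grip": 20,"xyz": [0,0,2],"twist": [0,0,0]},
  {"grip": 20,"xyz": [0,0,2],"twist": [0,0,0]},
  {"grip": 20,"xyz": [0,0,2],"twist": [0,0,0]},
  {"grip": 20,"xyz": [0,0,1],"twist": [0,0,0]},
  {"grip": 20,"xyz": [0,0,0],"twist": [0,0,0]},
  {"grip": 20,"xyz": [0,0,0],"twist": [0,0,0]},
])

```text
time: 27.78
tcp_pos: [0.5262, -0.2091, 0.0958]
tcp_rot: [-3.141, -0.0, 1.747]
wrist_force: [0.3, 0.0, -1.3]
grip_width: 0.0255
```

Request:
arm_command([
  {"grip": 20,"xyz": [0,0,0.5],"twist": [0,0,0]},
  {"grip": 20,"xyz": [0,0,0.5],"twist": [0,0,0]},
  {"grip": 20,"xyz": [0,0,0.5],"twist": [0,0,0]},
  {"grip": 20,"xyz": [0,0,0.5],"twist": [0,0,0]},
  {"grip": 20,"xyz": [0,0,0.5],"twist": [0,0,0]},
  {"grip": 20,"xyz": [0,0,0.5],"twist": [0,0,0]},
  {"grip": 20,"xyz": [0,0,0.5],"twist": [0,0,0]},
  {"grip": 20,"xyz": [0,0,0],"twist": [0,0,0]},
  {"grip": 20,"xyz": [0,0,0],"twist": [0,0,0]},
  {"grip": 20,"xyz": [0,0,0],"twist": [0,0,0]},
])

```text
time: 28.62
tcp_pos: [0.5262, -0.2091, 0.0924]
tcp_rot: [-3.142, -0.0, 1.747]
wrist_force: [-0.3, 0.2, -1.6]
grip_width: 0.0252
```

Request:
arm_command([
  {"grip": 20,"xyz": [0,0,0.4],"twist": [0,0,0]},
  {"grip": 20,"xyz": [0,0,0.4],"twist": [0,0,0]},
  {"grip": 20,"xyz": [0,0,0.4],"twist": [0,0,0]},
  {"grip": 20,"xyz": [0,0,0.4],"twist": [0,0,0]},
  {"grip": 20,"xyz": [0,0,0.4],"twist": [0,0,0]},
  {"grip": 20,"xyz": [0,0,0],"twist": [0,0,0]},
  {"grip": 20,"xyz": [0,0,0],"twist": [0,0,0]},
  {"grip": 20,"xyz": [0,0,0],"twist": [0,0,0]},
  {"grip": 20,"xyz": [0,0,0],"twist": [0,0,0]},
  {"grip": 20,"xyz": [0,0,0],"twist": [0,0,0]},
])

```text
time: 29.45
tcp_pos: [0.5263, -0.2091, 0.0912]
tcp_rot: [3.141, 0.001, 1.747]
wrist_force: [-2.2, 0.6, 10.0]
grip_width: 0.0257
```

It is on the floor at the expected height: TCP z is 0.091 and Fz is +10 N. I'll relax the press slightly, release, and rise straight up.

Request:
arm_command([
  {"grip": 20,"xyz": [0,0,-0.4],"twist": [0,0,0]},
  {"grip": 20,"xyz": [0,0,0],"twist": [0,0,0]},
  {"grip": 20,"xyz": [0,0,0],"twist": [0,0,0]},
  {"grip": 28,"xyz": [0,0,0],"twist": [0,0,0]},
  {"grip": 32,"xyz": [0,0,0],"twist": [0,0,0]},
  {"grip": 40,"xyz": [0,0,0],"twist": [0,0,0]},
  {"grip": 60,"xyz": [0,0,0],"twist": [0,0,0]},
  {"grip": 60,"xyz": [0,0,0],"twist": [0,0,0]},
  {"grip": 60,"xyz": [0,0,0],"twist": [0,0,0]},
  {"grip": 60,"xyz": [0,0,0],"twist": [0,0,0]},
])

```text
time: 30.28
tcp_pos: [0.5263, -0.2091, 0.0907]
tcp_rot: [-3.142, -0.0, 1.747]
wrist_force: [-0.4, 0.1, 0.0]
grip_width: 0.0582
```

Request:
arm_command([
  {"grip": 60,"xyz": [0,0,-5],"twist": [0,0,0]},
  {"grip": 60,"xyz": [0,0,-12],"twist": [0,0,0]},
  {"grip": 60,"xyz": [0,0,-18],"twist": [0,0,0]},
  {"grip": 60,"xyz": [0,0,-20],"twist": [0,0,0]},
  {"grip": 60,"xyz": [0,0,-20],"twist": [0,0,0]},
  {"grip": 60,"xyz": [0,0,-20],"twist": [0,0,0]},
  {"grip": 60,"xyz": [0,0,-20],"twist": [0,0,0]},
  {"grip": 60,"xyz": [0,0,-15],"twist": [0,0,0]},
  {"grip": 60,"xyz": [0,0,-10],"twist": [0,0,0]},
  {"grip": 60,"xyz": [0,0,0],"twist": [0,0,0]},
])

```text
time: 31.12
tcp_pos: [0.5271, -0.2093, 0.233]
tcp_rot: [3.139, 0.002, 1.747]
wrist_force: [0.7, 0.4, 0.7]
grip_width: 0.0599
```

```bash
sed -i "s/for z in (.085,-.035): ring.*/for z in (.126,): ring(np.array([*C,z]),.013,(0,0,255))/; s/(100,260,140,260)/(150,310,230,440) if 0 else (130,310,180,430)/; s/560\/(r1-r0)/min(560\/(r1-r0),400\/(c1-c0))/" ov.py
sed -i "s/^cv2.imwrite.*/h=max(o.shape[0] for o in outs); cv2.imwrite('pics\/%s.png'%n,np.hstack([cv2.copyMakeBorder(o,0,h-o.shape[0],0,0,cv2.BORDER_CONSTANT) for o in outs]))/" ov.py; python3 ov.py end
```

```text
t 31.12 pos [ 0.5271 -0.2093  0.233 ] rot [3.139e+00 2.000e-03 1.747e+00] F [0.72 0.42 0.7 ] w 0.0599 q [ 0.64  0.46 -0.5   1.95  0.3   0.8   0.14]
shift mm [ 0.6 -1.3 33. ] twist [0.003 0.002 0.001]
```

View pics/end.png

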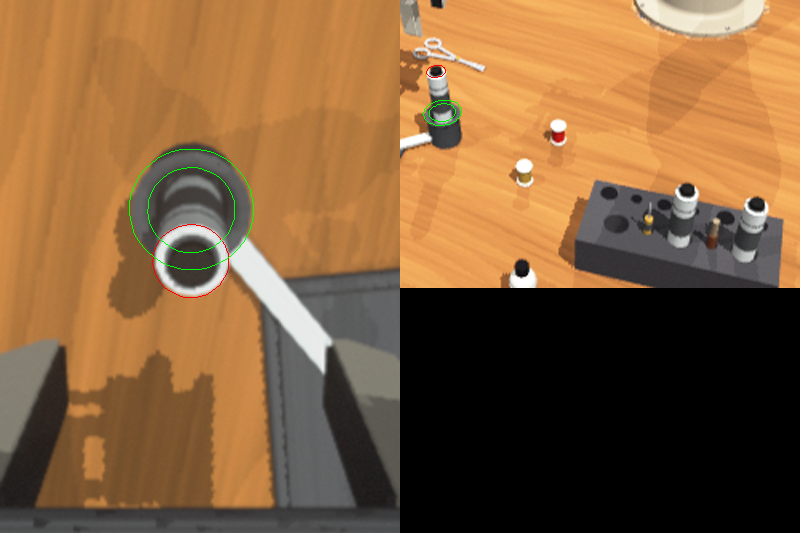

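The torch stands fully home: its tail ring sits on the predicted outline at 126 mm. The other two torches, the tools, spools, bottle and scissors are all where they were, and the arm is clear, so I'm handing it in.

```bash
python3 -c "
from station import r
print(r.finish_job(), r.state()['time'])"
```

```text
the job is handed in; nothing more can be done
the job is handed in; nothing more can be done
```

The right torch is the one that snaps, and it now stands lens down in the cup beside the vise. The job was handed in at about 31 s, against the 72 s limit.

| Torch | Force felt as the button went down | Result |
|---|---|---|
| Right | rose to 6.8 N, fell to 3.3 N, then 5.5 N at about 5 mm | snaps |
| Middle | only climbed, to 8.4 N at about 4.3 mm | soft |
| Left | only climbed, to 8.9 N at about 4.5 mm | soft |

- **Stops:** I stopped each press about 1 mm or more short of the 6 mm travel, so no button reached its stop.
- **Placing:** The torch met the cup floor at the expected height, pressing at about 10 N. I eased that off, opened the fingers and rose straight up with no contact force left.
- **Last picture:** The torch's tail sits on the outline predicted for fully home. The other two torches, both slim tools and the spools look undisturbed. The bottle and scissors were only partly in that view, but what showed had not moved.

No check failed. One reading didn't fit exactly: the right button was at 5.5 N near 5 mm, where I expected under half its peak. I took this as the rubber stiffening again after the snap, since the other two never dropped at all. The networks placed some buttons 5 to 20 mm off at first, so I corrected those positions from the pictures before pressing.

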